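Turn the pry tool round and lock the phone clamp with its blade

TASK

The pry tool has been put into its grey holster wrong way round, handle hidden: draw it out by its black blade, lay it down on the blue mat and let go, then take it again by the orange handle. With the blade now leading, reach into the tunnel at the near end of the repair jig and push the recessed red clamp all the way home against the phone; only the tool may touch the clamp, never the gripper. Finally lay the tool flat on the blue mat again, without ever dropping it, and leave the bottle, the screw tray and the spare battery where they are.

Things in the scene. Friction and masses are not known exactly. Their poses are not given: they have to be found in the camera images.
- pry_tool: Loose pry tool, 152 mm long, 40-85 g, starting in the holster. Orange handle with black bands, 90 x 24 x 24 mm, and a stiff black blade on its axis, 62 mm long, 9 wide, 8 thick. Origin at the CENTRE of the handle, 12 mm above what it lies on; x points to the blade: handle x = -45 to +45 mm, blade +45 to +107; z up. It lies stably on its handle, the blade 8 mm clear of the surface.
- blade_tip (a point): End of the black blade, on the tool's axis, 107 mm from the handle's centre.
- holster: Fixed grey roofed holster, yellow top, 100 mm long (x), 50 wide, 68 high. Origin on the bench under its mouth, which looks along its own -x (roughly to the robot); block from x = 0 to 100. Tunnel 95 mm deep, 30 wide, 32 high (z 30 to 62). The tool's handle lies on the tunnel floor, blade sticking out along -x; to free it draw it straight along -x by at least 95 mm.
- holster_mouth (a point): Centre line of the tool at the holster's mouth, 42 mm above the bench.
- mat: Fixed blue bench mat, 230 (x) x 250 (y) x 3 mm. Origin at the centre of its underside, on the bench; its top is 3 mm above the bench.
- jig: Fixed aluminium repair jig holding an opened phone, 275 mm long (x), 110 wide, base 30 high. Origin on the bench under the middle of its near end; x runs away from there, along the phone (near end at x = 94 mm). On the near end a dark steel lock housing, x = 0 to 60 mm, 44 wide, top at z = 63, with a tunnel along x whose mouth looks along -x (roughly to the robot).
- lock_mouth (a point): Centre of the mouth of the lock tunnel, 45 mm above the bench; axes as the jig's. The tunnel is 20 mm wide and 20 mm high (35 to 55 mm above the bench): the blade fits in, the handle does not.
- plunger_face (a point): Centre of the near face of the red plunger (16 x 16 mm) inside the lock tunnel: 28 mm in from the mouth with the clamp open, 48 mm with it home; 45 mm above the bench.
- clamp (a joint): Travel of the red clamp, m: 0 open, 0.020 fully home (hard stop), growing along jig +x. One piece: plunger in the tunnel, and a red jaw (70 mm wide, 24 high) seen beyond the housing, which closes up to the phone's end to within 1 mm. Stiff, about 4 N to push, no spring: it stays where left.
- bottle: Bystander: small white bottle with a blue cap, 44 mm diameter, 100 mm high. Origin at the centre of its underside.
- screw_tray: Bystander: aluminium divided screw tray, 60 x 60 x 20 mm. Origin at the centre of its underside.
- battery: Bystander: spare black flat battery, 55 x 90 x 6 mm. Origin at the centre of its underside.
Mind the look-alikes: they are no part of the job. What is meant by the pry_tool is not purple, and is the larger of those in its own colour.

How it is judged (in metres and radians):
On the way, in this order (a step that is already met when the one before it is completed fails the run):
1. the tool is out of the holster, lying flat on the mat, let go (x of pry_tool in the frame of mat between -0.115 and 0.115 m and y of pry_tool in the frame of mat between -0.125 and 0.125 m and z of pry_tool in the frame of mat below 0.021 m and angle between pry_tool's own x axis and vertical between 1.4 and 1.74 rad and contact force between the fingers and pry_tool below 0.1 N and linear speed of pry_tool below 0.02 m/s and angular speed of pry_tool below 0.3 rad/s), for 0.2 s.
2. the clamp is pushed home (value of joint clamp above 0.017 m), for 0.1 s.
At the end, for the whole second after the job is handed in: The clamp is home (at least 17 of its 20 mm) and stays there; the tool lies flat and still on the mat, the middle of its handle within the mat's outline, let go by the gripper (all of step 1 and value of joint clamp above 0.017 m); the robot touches nothing.
It fails at once if the gripper or arm touches the clamp (only the tool may) (contact force between any of the fingers, the arm and clamp above 0.5 N).
It fails at once if the tool is dropped: in the air with its handle's middle over 75 mm above the bench and no finger on it (height (world z) of pry_tool above 0.075 m and contact force between the fingers and pry_tool below 0.05 N).
It fails at once if the bottle is moved more than 30 mm (distance of bottle from where it was at the start of the episode above 0.03 m).
It fails at once if the screw tray is moved more than 30 mm (distance of screw_tray from where it was at the start of the episode above 0.03 m).
It fails at once if the battery is moved more than 30 mm (distance of battery from where it was at the start of the episode above 0.03 m).
It also fails if it takes over 67 s, if anything falls off the work surface, if the arm or the gripper's body presses on something with over 40 N, if the wrist force passes 120 N, or if a joint passes its speed limit or range.

ROBOT

A 6-joint arm with a two-finger parallel gripper is mounted at the origin on the work surface. World frame = base frame: x ahead of the robot, y to its left, z up, the work surface at z = 0. Lengths are in mm, angles in degrees, forces in N, time in s.
With the tool pointing down it reaches from about 275 to 875 mm from the base axis. Payload 12.5 kg.
Tool frame: the origin (TCP) lies midway between the tips of the shut fingers; the grasp point (between the pads) lies 19 mm behind it; z points along the fingers, y is the line along which they close (so a half turn about z gives the same grasp; the last joint's range is limited). The gripper opens to 85 mm and grips with 20 to 120 N. Pads are 22 mm wide; open, the fingers measure 114 mm over their backs; the gripper's body (76 mm by 85 mm) begins 54 mm behind the grasp point. The pads swing forward as they close: fully open they stand 13 mm farther back than shut.
Start: joints at [66.429, 20.094, 94.641, -0, 65.266, -4.847], TCP at [176.526, 520.887, 231.29] pointing down, gripper open.
Joint ranges: [-157.81, 157.81], [-45, 120.19], [0.68, 151.7], [-89.99, 269.99], [4.06, 180], [-164.3, 164.3]. Speed limits (degrees/s): [127.2, 127.2, 159.86, 180, 180, 180].

INTERFACE

Orientations are given as [roll, pitch, yaw] about the fixed x, y, z axes, in that order (R = Rz(yaw) Ry(pitch) Rx(roll)).
In Python, from bench import manip, eyes gives the robot as it stands.
- The arm moves only by the tool drive_tool, never from a script. Its argument "steps" is a list of rows, each a list of 7 numbers: the shift along the tool's x, y, z in units of 800 mm (1.0 is 800 mm), then the turn, a rotation vector about the tool's x, y, z in units of 360 degrees (1.0 is 360 degrees), then the opening, from 0 (shut) to 1 (fully open). In form: [[x, y, z, wx, wy, wz, jaw], ...]. A call has 1 to 8 rows; each row is the pose to reach, as a shift and turn from the pose commanded when the call began, along the tool's axes at that moment, turning the shorter way round; what a row does not reach only later rows make up. A row lasts 1/8 s, in which the tool goes at most 62.5 mm and 10.7 degrees, less where a joint would pass 70% of its speed; a pose out of reach is approached as far as the arm can. A call with a number of a shift or a turn outside -1 to 1 is refused whole. A call with a gripper value outside its range is refused whole. The fingers move at their own pace and stop on an object; the grip force is fixed at half the most. Time passes only in rows, so rows that repeat a pose let the fingers close. It gives the time, the measured TCP pose, the force, the opening and the grip force at its end, in the units of the state.
- manip.read_state(): the state, without advancing time (a new reading comes with each control period).
- eyes.read_camera(name): name is "scene" or "top" or "wrist"; returns a dict with "color" (400x640x3 uint8, blue, green, red), "mtx" (3x3 intrinsics, pixels), "R" (3x3) and "t" (3): a world point X has camera coordinates R X + t. Camera axes: x right, y down, z forward; pixel columns grow to the right and rows downward; lengths in mm; the calibration is good to about 2 mm. A picture is of the moment at which its call begins. There is no depth.
- manip.close_job(): hands the job in; it is judged then, once.
The state is a dict: "time": time; "joints": joint angles; "joint_vel": joint speeds; "joint_torque": joint torques, N m; "eef_pos": TCP position; "orientation": TCP orientation; "force": force on the tool from outside, world axes, zero at the start; "torque": the same for the moment, N m; "width": finger opening in mm; "grip_force": force on a finger pad.
Only numpy, scipy, OpenCV 4.12 (cv2) and the standard library are available. Lean on these libraries where they do the work, as an engineer would, in place of code of your own. Each camera call takes 0.05 s, during which the arm holds its last target. There are 200 camera calls.

## Working session

There is one attempt and no reset: what is moved stays moved. The work goes in short steps, Python scripts to look and compute and a tool call to move; the robot and the scene stay as the last step left them, time stands still between calls to the robot, and variables do not carry over. Pictures are saved under pics/ and viewed, at most 10 in all, crops included, and the job is handed in when it is done.

Besides the shell and the picture viewer there is one more tool, called after "Emit:" by a JSON object that holds its "api" and its "payload", one argument or row to a line. drive_tool: Moves the arm, as the interface text tells. Its arguments: {"type":"object","properties":{"steps":{"type":"array","items":{"type":"array","items":{"type":"number","minimum":-1,"maximum":1}}}},"required":["steps"]}

```bash
mkdir -p pics && cat > h.py <<'E'
import numpy as np,cv2
from bench import manip,eyes
def snap(n,f):
    c=eyes.read_camera(n); cv2.imwrite(f'pics/{f}.png',c['color']); np.savez(f'pics/{f}.npz',mtx=c['mtx'],R=c['R'],t=c['t']); return c
def load(f): return np.load(f'pics/{f}.npz')
def ray(c,u,v,z):
    R,t=c['R'],np.ravel(c['t']); C=-R.T@t; d=R.T@np.linalg.solve(c['mtx'],[u,v,1.]); return C+d*(z-C[2])/d[2]
def proj(c,X):
    p=c['mtx']@(c['R']@np.asarray(X,float)+np.ravel(c['t'])); return p[:2]/p[2]
E
python3 - <<'E'
from h import *
a=snap('top','top0');b=snap('scene','sc0')
for c in(a,b): print(-c['R'].T@np.ravel(c['t']),c['R'][2])
print(manip.read_state())
E
```

```text
[ 482.80293437   90.87735846 1006.18908132] [ 0.18007824  0.00338899 -0.98364645]
[1063.3920902  -367.49480055  906.04816103] [-0.3845327   0.42818687 -0.81779619]
{'time': 0.1, 'joints': array([ 6.64274010e+01,  2.01214086e+01,  9.46723136e+01, -3.69504190e-04,
        6.52649240e+01, -4.84661317e+00]), 'joint_vel': array([-0.08533868, -0.10840937, -0.09285286,  0.00797851,  0.10351373,
       -0.05770153]), 'joint_torque': array([ 1.45615202e-03, -5.06836295e+01, -2.91874677e+01, -2.79213214e-05,
        2.64584509e-03,  1.43840737e-05]), 'eef_pos': array([176.42983047, 520.63099465, 230.81717323]), 'orientation': array([-1.79941535e+02, -4.62068314e-03,  1.61274167e+02]), 'force': array([-0.37697086, -0.06258707,  0.00465637]), 'torque': array([-0.00666092,  0.00795562, -0.00025901]), 'grip_force': 0.0, 'width': 85.4250874541592}
```

View pics/top0.png

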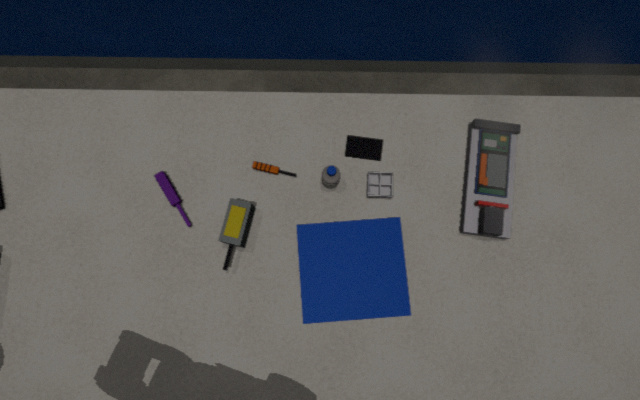

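View pics/sc0.png

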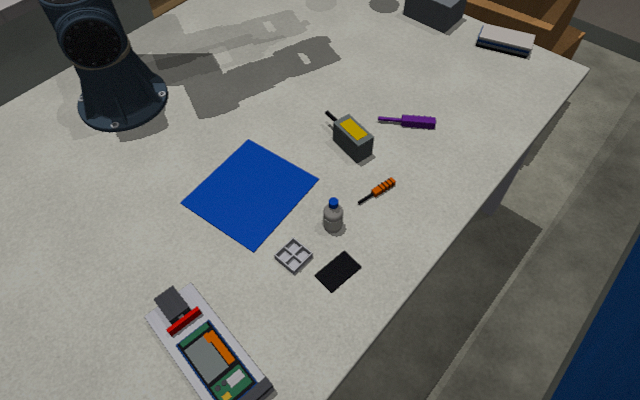

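The top view shows the holster at (237,222) with a black blade ending at about (227,268), and the mat at (353,270). The jig is at (490,180), with its lock housing at (492,220) facing the robot.

Candidates for the pry tool are the purple one at (172,198), the small loose orange one at (273,170), and the one in the holster. The holstered one fits: it isn't purple, it's the larger one, and only its blade shows. I'll confirm that in an enlarged crop.

```bash
python3 - <<'E'
from h import *
i=cv2.imread('pics/top0.png')
a=cv2.resize(i[180:280,190:290],(500,500),interpolation=3) if 0 else cv2.resize(i[185:285,200:270],None,fx=5.5,fy=5.5,interpolation=cv2.INTER_CUBIC)
b=cv2.resize(i[155:255,450:520],None,fx=5.5,fy=5.5,interpolation=cv2.INTER_CUBIC)
o=np.clip(np.hstack([a,b])*1.5,0,255).astype('uint8');cv2.imwrite('pics/crop.png',o);print(o.shape)
c=load('top0')
h=cv2.cvtColor(i,cv2.COLOR_BGR2HSV)
def big(m,roi):
    k=np.zeros_like(m);x0,y0,x1,y1=roi;k[y0:y1,x0:x1]=m[y0:y1,x0:x1]
    n=max(cv2.findContours(k,0,2)[0],key=cv2.contourArea);return cv2.minAreaRect(n)
for nm,lo,hi,roi,z in[('yellow',(22,120,60),(35,255,255),(200,180,270,260),68),('mat',(105,120,60),(125,255,255),(280,205,420,340),3),('red',(0,150,60),(8,255,255),(465,190,520,215),57)]:
    r=big(cv2.inRange(h,lo,hi),roi);P=cv2.boxPoints(r)
    print(nm,r,'c',ray(c,*r[0],z).round(1),'corners',[ray(c,*p,z)[:2].round(1).tolist() for p in P])
E
```

```text
(550, 770, 3)
yellow ((234.49058532714844, 221.28302001953125), (15.109660148620605, 31.592926025390625), 15.945395469665527) c [604.6 278.6  68. ] corners [[574.7, 302.9], [643.7, 287.2], [634.7, 253.9], [566.0, 270.1]]
mat ((352.7342529296875, 269.7365417480469), (98.77509307861328, 107.41522216796875), 85.51539611816406) c [502.8   8.1   3. ] corners [[607.1, 145.6], [631.4, -111.1], [402.5, -124.1], [379.9, 122.1]]
red ((492.3699645996094, 204.40997314453125), (29.415645599365234, 3.535534143447876), 8.130102157592773) c [ 654.1 -306.1   57. ] corners [[654.3, -272.4], [662.5, -273.9], [653.8, -339.9], [645.7, -338.2]]
```

View pics/crop.png

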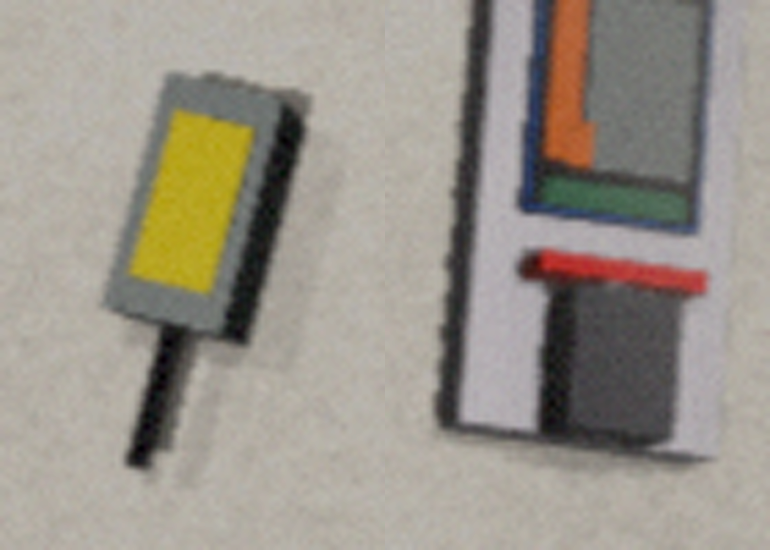

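The crop shows a thick blade protruding from the holster mouth, from about crop (178,325) to (140,462), so the holstered tool is the one meant. The lock housing's top face spans about crop (572,287) to (672,437).

```bash
python3 - <<'E'
from h import *
from scipy.optimize import least_squares
c=load('top0')
A=lambda x,y:(200+x/5.5-.4,185+y/5.5-.4)
B=lambda x,y:(450+(x-385)/5.5-.4,155+y/5.5-.4)
def fit(obs,x0):
    def X(p,q): s,k=np.sin(np.radians(p[2])),np.cos(np.radians(p[2])); return [p[0]+k*q[0]-s*q[1],p[1]+s*q[0]+k*q[1],q[2]]
    f=lambda p:np.ravel([proj(c,X(p,q))-uv for q,uv in obs])
    r=least_squares(f,x0,x_scale=[10,10,1]);print(r.x.round(1),np.round(r.fun,1));return r.x
# holster: roof corners, z68 : +y is left in image
fit([((0,25,68),A(105,305)),((0,-25,68),A(226,335)),((100,25,68),A(168,75)),((100,-25,68),A(283,98))],[560,290,-13])
fit([((0,22,63),B(570,430)),((0,-22,63),B(671,440)),((60,22,63),B(572,287)),((60,-22,63),B(682,293)),((0,55,30),B(460,425)),((0,-55,30),B(714,455))],[590,-300,-7])
print('tip',ray(c,*A(140,464),42),'mid',ray(c,*A(160,398),42),'base',ray(c,*A(173,345),42))
E
```

```text
[555.4 287.  -11.5] [-0.   0.7 -0.2  0.1 -0.1 -0.7  0.4 -0.2]
[ 586.8 -299.7   -5.6] [-0.7 -0.4  0.6 -0.   0.1 -0.6 -0.5  0.4 -0.4  0.4  0.9  0.3]
tip [499.21309736 299.52916213  42.        ] mid [526.20471754 292.76196176  42.        ] base [548.05914543 288.54540623  42.        ]
```

```bash
cat >> h.py <<'E'
from scipy.spatial.transform import Rotation as Ro
def rows(*T):
    "targets (x,y,z,yaw) tool down -> row shifts from the present pose"
    s=manip.read_state(); p=s['eef_pos']; R=Ro.from_euler('xyz',s['orientation'],degrees=True)
    print('t',round(s['time'],2),'pose',p.round(1),s['orientation'].round(2),'w',round(s['width'],1),'F',s['force'].round(1))
    for x,y,z,w in T:
        d=R.inv().apply(np.array([x,y,z])-p)/800; r=(R.inv()*Ro.from_euler('xyz',[180,0,w],degrees=True)).as_rotvec(degrees=True)/360
        print((x,y,z,w),np.r_[d,r].round(4).tolist())
E
python3 - <<'E'
from h import *
rows((529,292.5,130,167.6),(529,292.5,33,167.6))
E
```

```text
t 0.1 pose [176.4 520.6 230.8] [-179.94   -0.    161.27] w 85.4 F [-0.4 -0.1  0. ]
(529, 292.5, 130, 167.6) [-0.5089, -0.1285, 0.1261, -0.0002, -0.0, -0.0176]
(529, 292.5, 33, 167.6) [-0.509, -0.1283, 0.2474, -0.0002, -0.0, -0.0176]
```

Emit:
{"api": "drive_tool", "payload": {
  "steps": [
    [-0.509,-0.1285,0.126,0,0,-0.0176,1],
    [-0.509,-0.1285,0.126,0,0,-0.0176,1],
    [-0.509,-0.1285,0.126,0,0,-0.0176,1],
    [-0.509,-0.1285,0.126,0,0,-0.0176,1],
    [-0.509,-0.1285,0.126,0,0,-0.0176,1],
    [-0.509,-0.1285,0.126,0,0,-0.0176,1],
    [-0.509,-0.1285,0.126,0,0,-0.0176,1],
    [-0.509,-0.1285,0.126,0,0,-0.0176,1]
  ]
}}

```text
time: 1.1
eef_pos: [531.1, 290.3, 128.9]
orientation: [-179.9, -0.1, 167.4]
force: [-0.0, 0.1, 0.6]
width: 85.2
grip_force: 0.0
```

```bash
python3 - <<'E'
from h import *
rows((529,292.5,33,167.6))
c=snap('wrist','w1')
for q in[(499.2,299.5,42),(529,292.5,42),(555.4,287,42)]: print(proj(c,q))
E
```

```text
t 1.1 pose [531.1 290.3 128.9] [-1.7993e+02 -7.0000e-02  1.6739e+02] w 85.2 F [-0.   0.1  0.6]
(529, 292.5, 33, 167.6) [0.003, 0.0023, 0.1199, -0.0002, -0.0002, -0.0006]
[325.38217882 157.9076458 ]
[324.80924335 198.01875287]
[325.21602904 230.82814708]
```

View pics/w1.png

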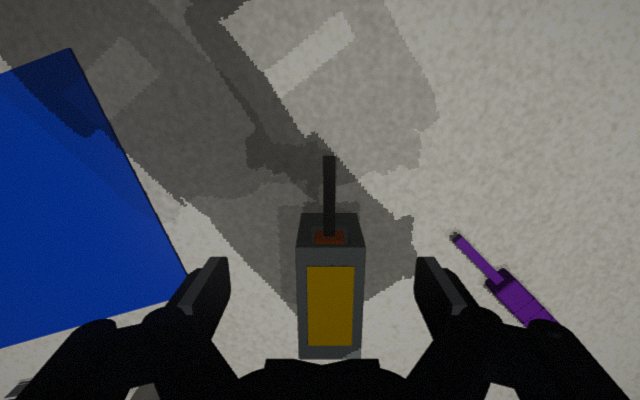

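The wrist view shows the blade from (329,156) to (329,233), with the orange handle end just inside the mouth at (330,237). It sits about 4 px right of my prediction.

```bash
python3 - <<'E'
from h import *
c=load('w1')
for u,v in[(329,157),(329,195),(329.5,232)]: print(ray(c,u,v,42).round(1))
c=snap('wrist','w2')
i=cv2.cvtColor(c['color'],6)
for v in(170,185,200): 
    r=np.where(i[v,305:350]<28)[0]+305; print(v,r.min(),r.max(),ray(c,r.mean(),v,46).round(1))
rows((529,292.5,33,167.6),(529,294,33,167.6))
E
```

```text
[499.1 302.2  42. ]
[527.4 296.1  42. ]
[557.1 290.1  42. ]
170 322 333 [506.1 300.5  46. ]
185 322 333 [517.1 298.2  46. ]
200 323 333 [528.5 296.1  46. ]
t 1.2 pose [528.9 292.5 130. ] [-1.7997e+02 -6.0000e-02  1.6755e+02] w 85.1 F [-0.3  0.1 -0.4]
(529, 292.5, 33, 167.6) [-0.0003, 0.0001, 0.1212, -0.0001, -0.0002, -0.0001]
(529, 294, 33, 167.6) [0.0001, 0.0019, 0.1212, -0.0001, -0.0002, -0.0001]
```

Emit:
{"api": "drive_tool", "payload": {
  "steps": [
    [0,0.0025,0.06,0,0,0,1],
    [0,0.0025,0.1212,0,0,0,1],
    [0,0.0025,0.1212,0,0,0,1],
    [0,0.0025,0.1212,0,0,0,0.5],
    [0,0.0025,0.1212,0,0,0,0.3],
    [0,0.0025,0.1212,0,0,0,0],
    [0,0.0025,0.1212,0,0,0,0],
    [0,0.0025,0.1212,0,0,0,0]
  ]
}}

```text
time: 2.2
eef_pos: [529.8, 294.8, 34.0]
orientation: [180.0, 0.0, 167.6]
force: [-1.7, -1.4, 4.3]
width: 7.0
grip_force: 61.3
```

Emit:
{"api": "drive_tool", "payload": {
  "steps": [
    [0,0,0,0,0,0,0],
    [0,0,0,0,0,0,0],
    [0,0,-0.002,0,0,0,0],
    [0,0,-0.002,0,0,0,0]
  ]
}}

```text
time: 2.7
eef_pos: [529.5, 294.7, 35.0]
orientation: [-180.0, -0.0, 167.6]
force: [0.3, 0.1, -1.0]
width: 6.6
grip_force: 60.8
```

Emit:
{"api": "drive_tool", "payload": {
  "steps": [
    [0.02,0,0,0,0,0,0],
    [0.04,0,0,0,0,0,0],
    [0.06,0,0,0,0,0,0],
    [0.08,0,0,0,0,0,0],
    [0.1,0,0,0,0,0,0],
    [0.12,0,0,0,0,0,0],
    [0.135,0,0,0,0,0,0],
    [0.135,0,0,0,0,0,0]
  ]
}}

```text
time: 3.7
eef_pos: [423.4, 318.1, 35.2]
orientation: [-180.0, -0.0, 167.7]
force: [-0.1, 0.3, -1.2]
width: 7.1
grip_force: 60.7
```

```bash
python3 - <<'E'
from h import *
snap('wrist','w3');a=snap('top','top1')
w=cv2.imread('pics/w3.png')[100:400,120:520]; t=cv2.resize(a['color'][180:330,190:390],(400,300),interpolation=2)
cv2.imwrite('pics/v3.png',np.hstack([w,t]))
s=manip.read_state(); x,y,_=s['eef_pos']
rows((x,y,170,167.6),(566,-4,170,-5.6),(566,-4,7,-5.6))
E
```

```text
t 3.8 pose [424.5 318.1  35.3] [1.7998e+02 3.0000e-02 1.6762e+02] w 6.9 F [ 0.1 -0.4 -0.1]
(np.float64(424.49475336231524), np.float64(318.05376993830794), 170, 167.6) [-0.0001, 0.0001, -0.1684, 0.0001, 0.0001, 0.0]
(566, -4, 170, -5.6) [-0.2592, -0.3552, -0.1684, 0.0001, -0.0001, 0.4812]
(566, -4, 7, -5.6) [-0.2591, -0.3553, 0.0353, 0.0001, -0.0001, 0.4812]
```

View pics/v3.png

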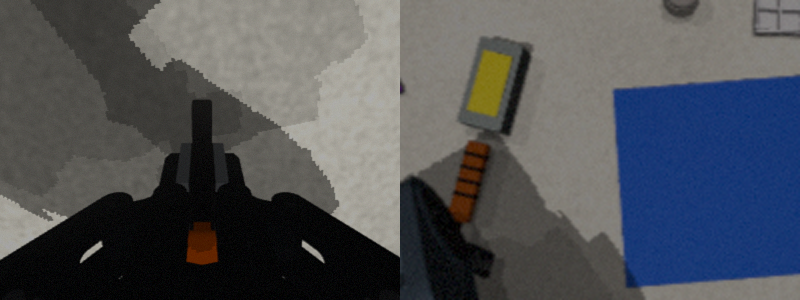

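The handle is fully clear of the holster (orange handle at (470,180) in the right panel) and firmly held by the blade. Next I'll back off, lift, and turn round over the mat.

Emit:
{"api": "drive_tool", "payload": {
  "steps": [
    [0.015,0,0,0,0,0,0],
    [0.015,0,-0.06,0,0,0,0],
    [0.015,0,-0.12,0,0,0,0],
    [0.015,0,-0.168,0,0,0,0],
    [0,-0.05,-0.168,0,0,0.03,0],
    [-0.04,-0.1,-0.168,0,0,0.06,0],
    [-0.08,-0.15,-0.168,0,0,0.09,0],
    [-0.12,-0.2,-0.168,0,0,0.12,0]
  ]
}}

```text
time: 4.8
eef_pos: [483.7, 139.7, 169.5]
orientation: [180.0, -0.0, 124.3]
force: [0.2, 0.9, 0.1]
width: 7.3
grip_force: 60.8
```

```bash
python3 - <<'E'
from h import *
rows((566,-4,170,-5.6),(566,-4,7,-5.6))
E
```

```text
t 4.8 pose [483.7 139.7 169.5] [179.99  -0.   124.28] w 7.3 F [0.2 0.9 0.1]
(566, -4, 170, -5.6) [-0.2064, -0.0162, -0.0006, 0.0, -0.0, 0.3608]
(566, -4, 7, -5.6) [-0.2064, -0.0162, 0.2032, 0.0, -0.0, 0.3608]
```

Emit:
{"api": "drive_tool", "payload": {
  "steps": [
    [-0.1,-0.008,0,0,0,0.03,0],
    [-0.15,-0.012,0,0,0,0.06,0],
    [-0.2064,-0.0162,0,0,0,0.09,0],
    [-0.2064,-0.0162,0,0,0,0.12,0],
    [-0.2064,-0.0162,0,0,0,0.15,0],
    [-0.2064,-0.0162,0,0,0,0.18,0],
    [-0.2064,-0.0162,0,0,0,0.21,0],
    [-0.2064,-0.0162,0,0,0,0.24,0]
  ]
}}

```text
time: 5.8
eef_pos: [566.4, -1.9, 169.3]
orientation: [-180.0, 0.0, 38.3]
force: [1.3, 0.3, -0.1]
width: 6.8
grip_force: 60.8
```

```bash
python3 - <<'E'
from h import *
rows((566,-4,100,-5.6),(566,-4,7,-5.6))
E
```

```text
t 5.8 pose [566.4  -1.9 169.3] [-1.7998e+02  1.0000e-02  3.8330e+01] w 6.8 F [ 1.3  0.3 -0.1]
(566, -4, 100, -5.6) [-0.002, 0.0018, 0.0866, -0.0, 0.0001, 0.122]
(566, -4, 7, -5.6) [-0.002, 0.0018, 0.2029, -0.0, 0.0001, 0.122]
```

Emit:
{"api": "drive_tool", "payload": {
  "steps": [
    [-0.002,0.0018,0.04,0,0,0.03,0],
    [-0.002,0.0018,0.0866,0,0,0.06,0],
    [-0.002,0.0018,0.0866,0,0,0.09,0],
    [-0.002,0.0018,0.0866,0,0,0.122,0],
    [-0.002,0.0018,0.12,0,0,0.122,0],
    [-0.002,0.0018,0.16,0,0,0.122,0],
    [-0.002,0.0018,0.185,0,0,0.122,0],
    [-0.002,0.0018,0.185,0,0,0.122,0]
  ]
}}

```text
time: 6.8
eef_pos: [565.6, -4.1, 20.5]
orientation: [-180.0, 0.1, -5.2]
force: [-0.2, -0.4, 0.2]
width: 6.8
grip_force: 60.7
```

Emit:
{"api": "drive_tool", "payload": {
  "steps": [
    [0,0,0.005,0,0,0,0],
    [0,0,0.01,0,0,0,0],
    [0,0,0.013,0,0,0,0],
    [0,0,0.013,0,0,0,0]
  ]
}}

```text
time: 7.3
eef_pos: [566.4, -4.3, 11.2]
orientation: [-180.0, -0.0, -5.2]
force: [-0.4, -0.6, -0.1]
width: 6.8
grip_force: 60.7
```

Emit:
{"api": "drive_tool", "payload": {
  "steps": [
    [0,0,0.002,0,0,0,0],
    [0,0,0.003,0,0,0,0],
    [0,0,0.004,0,0,0,0],
    [0,0,0.004,0,0,0,0]
  ]
}}

```text
time: 7.8
eef_pos: [566.4, -4.3, 7.9]
orientation: [-180.0, 0.0, -5.2]
force: [-0.1, 0.3, -0.8]
width: 6.9
grip_force: 60.7
```

Emit:
{"api": "drive_tool", "payload": {
  "steps": [
    [0,0,0.0012,0,0,0,0],
    [0,0,0.0012,0,0,0,0]
  ]
}}

```text
time: 8.05
eef_pos: [566.5, -4.3, 7.2]
orientation: [-180.0, -0.0, -5.2]
force: [-0.5, 0.3, 2.1]
width: 7.4
grip_force: 61.2
```

Emit:
{"api": "drive_tool", "payload": {
  "steps": [
    [0,0,0.001,0,0,0,0],
    [0,0,0.001,0,0,0,0]
  ]
}}

```text
time: 8.3
eef_pos: [566.7, -4.3, 6.7]
orientation: [-180.0, -0.0, -5.2]
force: [-0.6, 0.7, 7.6]
width: 6.7
grip_force: 61.8
```

Contact with the mat (7.6 N), so I'll release and lift slightly.

Emit:
{"api": "drive_tool", "payload": {
  "steps": [
    [0,0,0,0,0,0,0.2],
    [0,0,0,0,0,0,0.5],
    [0,0,0,0,0,0,1],
    [0,0,0,0,0,0,1],
    [0,0,-0.05,0,0,0,1],
    [0,0,-0.1,0,0,0,1],
    [-0.096,0,-0.1,0,0,0,1],
    [-0.096,0,-0.1,0,0,0,1]
  ]
}}

```text
time: 9.3
eef_pos: [486.6, 3.1, 86.0]
orientation: [180.0, 0.2, -5.2]
force: [0.5, -0.2, 0.2]
width: 84.8
grip_force: 0.0
```

```bash
python3 - <<'E'
from h import *
w=snap('wrist','w4')
i=w['color']; h=cv2.cvtColor(i,40); m=cv2.inRange(h,(3,130,40),(18,255,255))
cs=[q for q in cv2.findContours(m,0,2)[0] if cv2.contourArea(q)>30]; r=cv2.minAreaRect(np.vstack(cs))
print(r); print(ray(w,*r[0],27).round(1)); P=cv2.boxPoints(r); print([ray(w,*p,27)[:2].round(1).tolist() for p in P])
cv2.imwrite('pics/w4b.png',i)
rows((489,3,80,-5.4),(489,3,6,-5.4))
E
```

```text
((322.0, 199.5), (127.0, 36.0), 90.0)
[499.1   1.2  27. ]
[[541.7, 8.6], [539.7, -13.7], [450.6, -7.2], [452.9, 18.2]]
t 9.35 pose [486.9   3.1  86. ] [-1.80e+02  1.30e-01 -5.21e+00] w 85.7 F [0.1 1.2 0.2]
(489, 3, 80, -5.4) [0.0027, -0.0001, 0.0076, 0.0, 0.0004, 0.0005]
(489, 3, 6, -5.4) [0.0029, -0.0001, 0.1001, 0.0, 0.0004, 0.0005]
```

View pics/w4b.png

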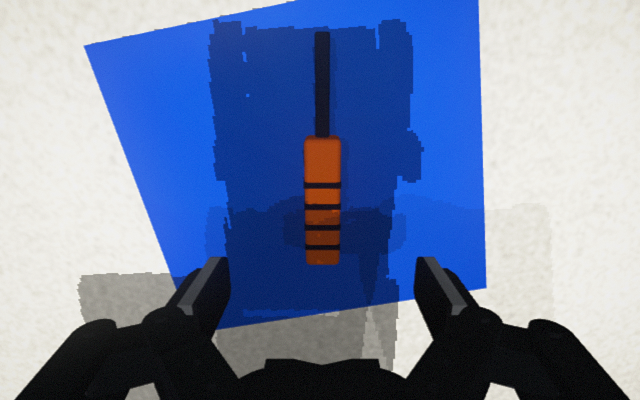

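The tool lies flat and straight on the mat: handle from (322,138) to (322,264), blade tip at (322,32). I'll grasp it at the handle's middle.

Emit:
{"api": "drive_tool", "payload": {
  "steps": [
    [0.009,-0.0005,0.05,0,0,0,1],
    [0.009,-0.0005,0.09,0,0,0,1],
    [0.009,-0.0005,0.1,0,0,0,1],
    [0.009,-0.0005,0.1,0,0,0,0.5],
    [0.009,-0.0005,0.1,0,0,0,0],
    [0.009,-0.0005,0.1,0,0,0,0],
    [0.009,-0.0005,0.1,0,0,0,0],
    [0.009,-0.0005,0.1,0,0,0,0]
  ]
}}

```text
time: 10.35
eef_pos: [497.7, 2.4, 7.1]
orientation: [-180.0, -0.1, -5.2]
force: [-1.1, 1.1, 8.4]
width: 22.8
grip_force: 59.8
```

Emit:
{"api": "drive_tool", "payload": {
  "steps": [
    [0,0,0,0,0,0,0],
    [0,0,0,0,0,0,0],
    [0,0,-0.05,0,0,0,0],
    [0,0,-0.1,0,0,0,0],
    [0,0,-0.1,0,0,0,0]
  ]
}}

```text
time: 10.98
eef_pos: [498.8, 2.3, 89.0]
orientation: [-180.0, -0.3, -5.2]
force: [0.6, -0.0, -1.5]
width: 22.8
grip_force: 59.0
```

```bash
python3 - <<'E'
from h import *
w=snap('wrist','w5'); i=cv2.cvtColor(w['color'],6)
s=manip.read_state();za=s['eef_pos'][2]+9.5
for v in range(20,140,8):
    r=np.where(i[v,290:350]<40)[0]+290
    if len(r): print(v,r.min(),r.max(),ray(w,r.mean(),v,za+4).round(1))
# target pre-insert: tip 25 mm before lock mouth; TCP = mouth - (25+107+5) along jig x
for yaw in(-5.6,):
    for d in(25,): 
        e=np.array([np.cos(np.radians(yaw)),np.sin(np.radians(yaw))]); p=np.array([586.8,-299.7])-e*(d+113); print(p); rows((*p,120,yaw),(*p,36,yaw))
E
```

```text
52 311 333 [593.1  -7.3 100.8]
60 311 333 [590.3  -6.6 100.8]
68 311 333 [587.5  -6.4 100.8]
76 311 333 [584.7  -6.1 100.8]
84 309 333 [581.9  -5.5 100.8]
92 310 333 [578.9  -5.4 100.8]
100 310 333 [576.   -5.1 100.8]
108 309 333 [573.   -4.7 100.8]
116 307 333 [569.9  -4.2 100.8]
124 310 333 [566.8  -4.3 100.8]
132 311 332 [563.7  -4.  100.8]
[ 449.4586188  -286.23355983]
t 11.03 pose [497.8   2.4  87.3] [ 1.80e+02 -1.60e-01 -5.22e+00] w 22.7 F [-0.8  0.  -0.3]
(np.float64(449.45861880250726), np.float64(-286.23355983323734), 120, -5.6) [-0.0272, 0.3648, -0.0409, 0.0, -0.0004, 0.0011]
(np.float64(449.45861880250726), np.float64(-286.23355983323734), 36, -5.6) [-0.0275, 0.3648, 0.0641, 0.0, -0.0004, 0.0011]
```

Emit:
{"api": "drive_tool", "payload": {
  "steps": [
    [-0.01,0.07,-0.03,0,0,0.001,0],
    [-0.02,0.14,-0.04,0,0,0.001,0],
    [-0.0275,0.21,-0.04,0,0,0.001,0],
    [-0.0275,0.28,-0.02,0,0,0.001,0],
    [-0.0275,0.34,0,0,0,0.001,0],
    [-0.0275,0.365,0.03,0,0,0.001,0],
    [-0.0275,0.365,0.063,0,0,0.001,0],
    [-0.0275,0.365,0.063,0,0,0.001,0]
  ]
}}

```text
time: 12.02
eef_pos: [447.1, -285.4, 33.4]
orientation: [-179.8, 0.3, -5.6]
force: [-0.6, 0.6, 0.0]
width: 23.1
grip_force: 59.2
```

```bash
python3 - <<'E'
from h import *
manip.read_state()
w=snap('wrist','w6');t=snap('top','top2');s=snap('scene','sc2')
rows((449.5,-286.2,37,-5.6))
a=w['color'][0:260,170:470]; a=cv2.resize(a,None,fx=1.35,fy=1.35)
b=cv2.resize(t['color'][190:260,440:530],(451,351),interpolation=2)
b=np.clip(b*1.5,0,255).astype('uint8')
o=np.hstack([a,b[:,:390]]);cv2.imwrite('pics/v6.png',o);print(o.shape)
E
```

```text
t 12.18 pose [ 448.9 -286.2   36.3] [ 1.7999e+02 -2.0000e-02 -5.5600e+00] w 22.8 F [ 0.1  0.3 -0.8]
(449.5, -286.2, 37, -5.6) [0.0007, -0.0001, -0.0009, 0.0, -0.0001, 0.0001]
(351, 795, 3)
```

View pics/v6.png

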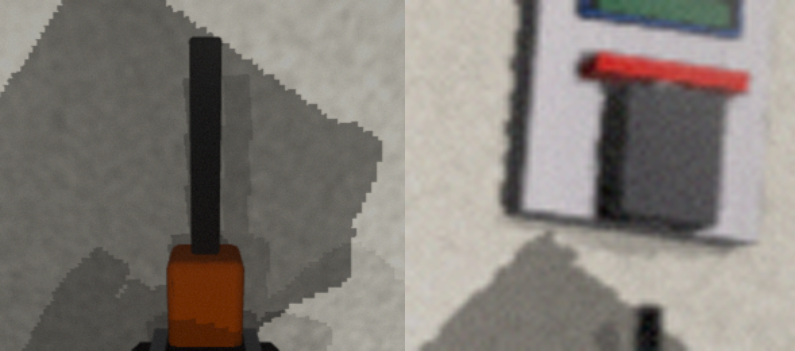

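Right panel: the blade tip is at (649,305) and the housing's front top edge spans (625,218) to (715,225). The blade is nearly in line. I'll refine the jig's pose from the scene camera together with the top view.

```bash
python3 - <<'E'
from h import *
s=cv2.imread('pics/sc2.png')[270:380,100:210];t=cv2.imread('pics/top2.png')[115:265,450:525]
a=cv2.resize(s,(440,440),interpolation=2);b=cv2.resize(t,(300,600),interpolation=2);a=np.vstack([a,np.zeros((160,440,3),'uint8')])
cv2.imwrite('pics/v7.png',np.clip(np.hstack([a,b])*1.5,0,255).astype('uint8'))
E
```

```text
(no output)
```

View pics/v7.png

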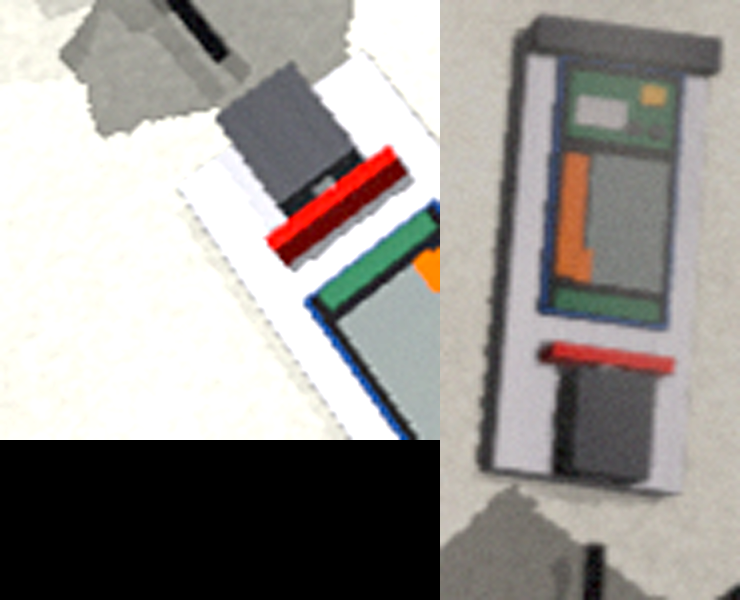

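```bash
python3 - <<'E'
from h import *
from scipy.optimize import least_squares
T=load('top2');S=load('sc2')
t=lambda x,y:np.array([450+(x-440)/4-.375,115+y/4-.375]); s=lambda x,y:np.array([100+x/4-.375,270+y/4-.375])
def X(p,q): a=np.radians(p[2]);k,n=np.cos(a),np.sin(a); return [p[0]+k*q[0]-n*q[1],p[1]+n*q[0]+k*q[1],q[2]]
def fit(c,obs,edge=[]):
    def f(p): return np.ravel([proj(c,X(p,q))-uv for q,uv in obs]+[proj(c,X(p,(p[3+i],*e)))-uv for i,(e,uv) in enumerate(edge)])
    r=least_squares(f,[587,-300,-6]+[250]*len(edge),x_scale=[10,10,1]+[10]*len(edge)); print(r.x.round(2),np.abs(r.fun).max().round(2)); return r.x
a=fit(T,[((0,22,63),t(576,469)),((0,-22,63),t(648,478)),((60,22,63),t(580,366)),((60,-22,63),t(655,373)),((0,55,30),t(494,469)),((0,-55,30),t(679,491))],[((55,30),t(526,58)),((-55,30),t(711,80))])
b=fit(S,[((0,22,63),s(293,62)),((0,-22,63),s(217,118)),((60,22,63),s(362,150)),((60,-22,63),s(283,208)),((0,-55,30),s(180,188)),((0,55,30),s(363,52))],[((-55,30),s(352,438))])
# blade end (upper edge z~48) and further back, seen in each camera
for n,c,P,p in(('top',T,[t(596,546),t(593,590)],a),('scene',S,[s(220,56),s(180,5)],b)):
    for u in P:
        w=ray(c,*u,48); d=w[:2]-p[:2]; g=np.radians(p[2]); print(n,w.round(1),'in jig frame',(np.array([[np.cos(g),np.sin(g)],[-np.sin(g),np.cos(g)]])@d).round(1))
st=manip.read_state(); g=np.radians(-5.56); print('FK tip ~',st['eef_pos'][:2]+107*np.array([np.cos(g),np.sin(g)]))
E
```

```text
[ 587.68 -299.72   -7.32  251.17  253.08] 1.09
[ 589.89 -296.68   -7.11  158.26] 0.89
top [ 548.3 -295.1   48. ] in jig frame [-39.6  -0.5]
top [ 523.7 -292.    48. ] in jig frame [-64.5  -0.5]
scene [ 552.6 -295.4   48. ] in jig frame [-37.1  -3.3]
scene [ 514.1 -291.2   48. ] in jig frame [-75.9  -4. ]
FK tip ~ [ 555.40284799 -296.57586856]
```

```bash
python3 - <<'E'
from h import *
rows((465.5,-283.8,37,-7.2))
E
```

```text
t 12.18 pose [ 448.9 -286.2   36.3] [ 1.7999e+02 -2.0000e-02 -5.5600e+00] w 22.8 F [ 0.1  0.3 -0.8]
(465.5, -283.8, 37, -7.2) [0.0204, -0.005, -0.0009, 0.0, -0.0001, 0.0046]
```

Emit:
{"api": "drive_tool", "payload": {
  "steps": [
    [0,-0.005,-0.0009,0,0,0.0046,0],
    [0.01,-0.005,-0.0009,0,0,0.0046,0],
    [0.0204,-0.005,-0.0009,0,0,0.0046,0],
    [0.0204,-0.005,-0.0009,0,0,0.0046,0]
  ]
}}

```text
time: 12.68
eef_pos: [466.1, -284.0, 36.6]
orientation: [180.0, -0.0, -7.2]
force: [0.6, -0.7, 0.5]
width: 22.7
grip_force: 59.2
```

Emit:
{"api": "drive_tool", "payload": {
  "steps": [
    [0.01,0,0,0,0,0,0],
    [0.02,0,0,0,0,0,0],
    [0.03,0,0,0,0,0,0],
    [0.04,0,0,0,0,0,0],
    [0.04,0,0,0,0,0,0]
  ]
}}

```text
time: 13.3
eef_pos: [497.5, -288.0, 36.4]
orientation: [180.0, -0.0, -7.2]
force: [-1.0, 0.1, -0.6]
width: 22.9
grip_force: 59.2
```

Emit:
{"api": "drive_tool", "payload": {
  "steps": [
    [0.008,0,0,0,0,0,0],
    [0.016,0,0,0,0,0,0],
    [0.024,0,0,0,0,0,0],
    [0.03,0,0,0,0,0,0],
    [0.03,0,0,0,0,0,0]
  ]
}}

```text
time: 13.92
eef_pos: [521.1, -291.1, 36.5]
orientation: [180.0, -0.0, -7.2]
force: [-0.4, -0.5, -1.4]
width: 22.6
grip_force: 59.2
```

Emit:
{"api": "drive_tool", "payload": {
  "steps": [
    [0.005,0,0,0,0,0,0],
    [0.01,0,0,0,0,0,0],
    [0.01,0,0,0,0,0,0]
  ]
}}

```text
time: 14.3
eef_pos: [528.9, -292.0, 36.4]
orientation: [180.0, -0.0, -7.2]
force: [-1.8, 0.3, -1.7]
width: 23.2
grip_force: 59.2
```

Emit:
{"api": "drive_tool", "payload": {
  "steps": [
    [0.005,0,0,0,0,0,0],
    [0.01,0,0,0,0,0,0]
  ]
}}

```text
time: 14.55
eef_pos: [533.6, -292.1, 35.5]
orientation: [-179.9, 0.5, -7.2]
force: [-26.0, 1.8, 4.9]
width: 22.9
grip_force: 59.9
```

```bash
python3 - <<'E'
from h import *
rows()
t=snap('top','top3');s=snap('scene','sc3')
a=cv2.resize(s['color'][270:380,100:210],(440,440),interpolation=2);b=cv2.resize(t['color'][165:265,450:525],(330,440),interpolation=2)
cv2.imwrite('pics/v8.png',np.clip(np.hstack([a,b])*1.5,0,255).astype('uint8'))
E
```

```text
t 14.55 pose [ 533.6 -292.1   35.5] [-179.87    0.47   -7.24] w 22.9 F [-26.    1.8   4.9]
```

View pics/v8.png

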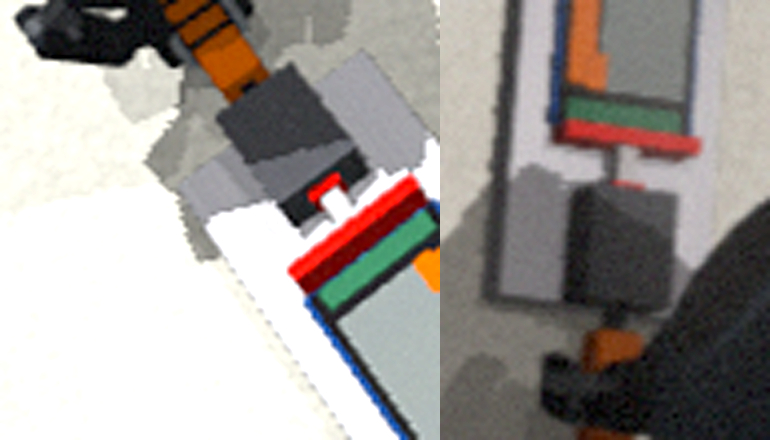

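The red jaw now sits against the phone's end at about (360,230) in the left panel and (630,140) in the right. The 26 N reading confirms the hard stop. Withdrawing.

Emit:
{"api": "drive_tool", "payload": {
  "steps": [
    [-0.02,0,0,0,0,0,0],
    [-0.05,0,0,0,0,0,0],
    [-0.08,0,0,0,0,0,0],
    [-0.11,0,0,0,0,0,0],
    [-0.12,0,-0.04,0,0,0,0],
    [-0.12,0,-0.08,0,0,0,0],
    [-0.12,0,-0.08,0,0,0,0]
  ]
}}

```text
time: 15.52
eef_pos: [443.1, -282.0, 102.9]
orientation: [179.8, -0.3, -7.2]
force: [-0.3, 0.1, -0.8]
width: 22.7
grip_force: 59.2
```

```bash
python3 - <<'E'
from h import *
rows((490,3,95,-5.2),(490,3,20,-5.2))
E
```

```text
t 15.53 pose [ 443.1 -282.   102.9] [179.85  -0.29  -7.24] w 22.7 F [-0.3  0.1 -0.8]
(490, 3, 95, -5.2) [0.0132, -0.3608, 0.0089, 0.0004, -0.0008, -0.0057]
(490, 3, 20, -5.2) [0.0127, -0.361, 0.1027, 0.0004, -0.0008, -0.0057]
```

Emit:
{"api": "drive_tool", "payload": {
  "steps": [
    [0.013,-0.07,0,0,0,0,0],
    [0.013,-0.14,0,0,0,0,0],
    [0.013,-0.21,0,0,0,0,0],
    [0.013,-0.28,0,0,0,0,0],
    [0.013,-0.34,0.02,0,0,0,0],
    [0.013,-0.36,0.06,0,0,0,0],
    [0.013,-0.36,0.1,0,0,0,0],
    [0.013,-0.36,0.1,0,0,0,0]
  ]
}}

```text
time: 16.52
eef_pos: [486.8, 3.9, 18.5]
orientation: [180.0, 0.2, -7.2]
force: [-0.4, 0.2, 0.0]
width: 23.1
grip_force: 59.2
```

Emit:
{"api": "drive_tool", "payload": {
  "steps": [
    [0,0,0.005,0,0,0,0],
    [0,0,0.01,0,0,0,0],
    [0,0,0.012,0,0,0,0],
    [0,0,0.012,0,0,0,0]
  ]
}}

```text
time: 17.02
eef_pos: [488.2, 3.4, 11.1]
orientation: [-180.0, -0.0, -7.3]
force: [0.9, -1.0, -0.3]
width: 22.3
grip_force: 59.2
```

Emit:
{"api": "drive_tool", "payload": {
  "steps": [
    [0,0,0.002,0,0,0,0],
    [0,0,0.0035,0,0,0,0],
    [0,0,0.0035,0,0,0,0]
  ]
}}

```text
time: 17.4
eef_pos: [488.0, 3.5, 8.0]
orientation: [180.0, 0.0, -7.2]
force: [0.9, -0.4, -1.4]
width: 22.8
grip_force: 59.2
```

Emit:
{"api": "drive_tool", "payload": {
  "steps": [
    [0,0,0.001,0,0,0,0],
    [0,0,0.001,0,0,0,0]
  ]
}}

```text
time: 17.65
eef_pos: [488.1, 3.5, 7.3]
orientation: [180.0, -0.0, -7.2]
force: [0.0, 0.2, -1.1]
width: 22.4
grip_force: 59.3
```

Emit:
{"api": "drive_tool", "payload": {
  "steps": [
    [0,0,0.001,0,0,0,0],
    [0,0,0.001,0,0,0,0]
  ]
}}

```text
time: 17.9
eef_pos: [488.2, 3.5, 7.1]
orientation: [180.0, -0.0, -7.2]
force: [-3.1, 0.2, 11.7]
width: 22.8
grip_force: 60.9
```

Emit:
{"api": "drive_tool", "payload": {
  "steps": [
    [0,0,0.001,0,0,0,0],
    [0,0,0.001,0,0,0,0]
  ]
}}

```text
time: 18.15
eef_pos: [488.2, 3.5, 7.1]
orientation: [180.0, -0.0, -7.2]
force: [-7.8, -1.2, 25.2]
width: 22.6
grip_force: 62.8
```

Resting on the mat. I'll ease off the load, release, and rise clear.

Emit:
{"api": "drive_tool", "payload": {
  "steps": [
    [0,0,-0.0015,0,0,0,0],
    [0,0,-0.0015,0,0,0,0.35],
    [0,0,-0.0015,0,0,0,0.6],
    [0,0,-0.0015,0,0,0,1],
    [0,0,-0.0015,0,0,0,1],
    [0,0,-0.05,0,0,0,1],
    [0,0,-0.12,0,0,0,1],
    [0,0,-0.18,0,0,0,1]
  ]
}}

```text
time: 19.15
eef_pos: [488.0, 3.5, 151.6]
orientation: [-180.0, -0.0, -7.2]
force: [-0.7, -0.5, -0.4]
width: 85.4
grip_force: 0.0
```

Emit:
{"api": "drive_tool", "payload": {
  "steps": [
    [0,0,0,0,0,0,1],
    [0,0,0,0,0,0,1],
    [0,0,0,0,0,0,1],
    [0,0,0,0,0,0,1]
  ]
}}

```text
time: 19.65
eef_pos: [487.6, 3.5, 148.7]
orientation: [180.0, 0.1, -7.2]
force: [0.3, -0.2, 0.3]
width: 85.7
grip_force: 0.0
```

```bash
python3 - <<'E'
from h import *
rows()
w=snap('wrist','w9');s=snap('scene','sc9')
cv2.imwrite('pics/v9.png',np.hstack([cv2.resize(w['color'],(400,250)),cv2.resize(s['color'],(400,250))]))
E
```

```text
t 19.65 pose [487.6   3.5 148.7] [ 1.7999e+02  1.1000e-01 -7.2400e+00] w 85.7 F [ 0.3 -0.2  0.3]
```

View pics/v9.png

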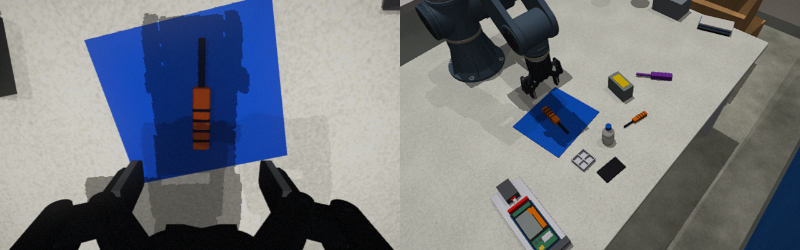

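The tool lies flat on the mat (handle at (201,118) in the left panel), the clamp is home, and the bottle, tray and battery look untouched. Handing in.

```bash
python3 -c "
from bench import manip
print(manip.close_job())"
```

```text
the job is handed in; nothing more can be done
None
```

I handed the job in at about 20 s of the 67 s allowed: the clamp was pushed home against its stop with the tool's blade, and the tool now lies flat and released on the blue mat, with the bottle, screw tray and battery left in place; the hand-in returned no verdict.

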